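Grade masking caps from bushes on the rocking sieve

TASK

Two aluminium rocking trays stand on the finishing bench; use the one with the slotted floor. By its red bar, first tilt it towards its slotted end so that both small brass bushes drop through into the blue bin below while both orange caps stay on the tray, then tilt it the other way so that the caps slide off the open end into the other blue bin. Leave the tray level and let go of it; the plain-floored tray next to it is not to be tilted.

Things in the scene. Friction and masses are not known exactly. Their poses are not given: they have to be found in the camera images.
- sieve_stand: fixed stand of the slotted rocking tray: dark base plate 410 x 170 mm, two grey posts, two blue bins (rims 58 mm above the bench). Origin: on the bench straight below the tray's pivot; z up, +x along the tray to its slotted end, y along the pivot, which is 155 mm above the bench. It is turned in yaw by up to 17 degrees from the robot's x
- sieve_bar (a point): middle of the red handle bar of the slotted tray: round, 14 mm thick, along the stand's y, 116 mm clear between its two arms, fixed to the tray 115 mm above the pivot (270 mm above the bench when level). It swings in an arc about the pivot; pinched from above with the fingers closing along the stand's x, it can turn between them
- sieve_floor (a point): point on the slotted tray's floor below the pivot (143 mm above the bench when level). From the open end, 135 mm towards -x, to here the floor is solid; towards +x come four slots 17 mm long across the 112 mm inner width, with 11 mm bars between, to an end wall 118 mm away. Side walls 40 mm high. Slippery: parts begin to slide at 11 to 18 degrees of tilt
- bush_bin (a point): middle of the floor of the blue bin below the slots, where the bushes belong: 192 mm (x) by 128 mm inside, 46 mm deep
- cap_bin (a point): middle of the floor of the blue bin below the open end, where the caps belong: 177 mm (x) by 128 mm inside, 46 mm deep, with a raised outer wall 110 mm above the bench
- sieve (a joint): tilt of the slotted tray about its pivot, rad: 0 level (at the start), positive = slotted end (+x) down, bar moved towards +x; stops at -0.48 and +0.48. It stays where it is left by friction (about 0.35 N m, some 3 N at the bar)
- bush_a: small brass bush, an upright cylinder 10 mm in diameter and 11 mm tall, 10 g, lying at the start on the solid half of the sieve tray; it fits through the slots. Origin: centre of its underside
- bush_b: small brass bush, an upright cylinder 10 mm in diameter and 11 mm tall, 10 g, lying at the start on the solid half of the sieve tray; it fits through the slots. Origin: centre of its underside
- cap_a: large orange plastic masking cap, an upright cylinder 50 mm in diameter and 16 mm tall, about 50 g, lying at the start on the solid half of the sieve tray; too big for the slots. Origin: centre of its underside
- cap_b: large orange plastic masking cap, an upright cylinder 50 mm in diameter and 16 mm tall, about 50 g, lying at the start on the solid half of the sieve tray; too big for the slots. Origin: centre of its underside
- pan (a joint): tilt, rad, of the other rocking tray: same size, stand, bins and red bar, but its floor is plain, without slots, and two orange caps lie on it. It stands beside the slotted one, on the left or on the right. Leave it level (0)
Not all that is in view belongs to the job. Leave any green or white look-alike of the cap_b alone.

How it is judged:
By the outcome, as a careful person would: the job done as asked, in the order asked, and still so for the second after the job is handed in, with the robot touching nothing.
It also fails if it takes over 42 s, if anything falls off the work surface, if the arm or the gripper's body presses on something with over 40 N, if the wrist force passes 120 N, or if a joint passes its speed limit or range.

ROBOT

A 6-joint arm with a two-finger parallel gripper is mounted at the origin on the work surface. World frame = base frame: x ahead of the robot, y to its left, z up, the work surface at z = 0. Lengths are in m, angles in rad, forces in N, time in s.
With the tool pointing down it reaches from about 0.25 to 0.775 m from the base axis. Payload 4 kg.
Tool frame: the origin (TCP) lies at the very end of the fingers, on their centre line; the grasp point (between the pads) lies 19 mm behind it; z points along the fingers, y is the line along which they close (so a half turn about z gives the same grasp; the last joint's range is limited). The gripper opens to 94 mm and grips with 3 to 60 N. Pads are 16 mm wide; open, the fingers measure 119 mm over their backs; the gripper's body (75 mm by 177 mm) begins 78 mm behind the grasp point.
Start: joints at [1.062, 0.087, 1.371, -0, 1.684, -0.103], TCP at [0.217, 0.505, 0.206] pointing down, gripper open.
Joint ranges: [-3.1, 3.1], [-0.76, 2.03], [0.27, 2.55], [-1.08, 4.22], [0.17, 2.65], [-2.57, 2.57]. Speed limits (rad/s): [2.79, 2.79, 3.14, 3.14, 3.14, 3.14].

INTERFACE

Orientations are given as [roll, pitch, yaw] about the fixed x, y, z axes, in that order (R = Rz(yaw) Ry(pitch) Rx(roll)).
In Python, from bench import robot, vision gives the robot as it stands.
- The arm moves only by the shell command python3 -m crank 'ROWS'. ROWS is JSON, a list of rows, each a list of 3 entries, a list of its own where there are three numbers: the closure, from 0 (fully open) to 1 (shut), then the shift along the tool's x, y, z in m, then the turn, a rotation vector about the tool's x, y, z in degrees. A call has 1 to 8 rows; each row shifts and turns the commanded pose from where the row before left it, along the tool's axes as they then stand; what a row does not reach is not made up. A row lasts 1/10 s, in which the tool goes at most 50 mm and 8.59 degrees, less where a joint would pass 70% of its speed; a pose out of reach is approached as far as the arm can. A call with a gripper value outside its range is refused whole. The fingers move at their own pace and stop on an object; the grip force is fixed at half the most. Time passes only in rows, so rows that do not move let the fingers close. It gives the time, the measured TCP pose, the force, the opening and the grip force at its end, in the units of the state.
- robot.get_obs(): the state, without advancing time (a new reading comes with each control period).
- vision.snapshot(name): name is "scene" or "side" or "wrist"; returns a dict with "color" (384x512x3 uint8, red, green, blue), "z_map" (384x512 float32, m along the optical axis (not along the pixel's ray), 0 where there is no reading), "fx", "fy", "cx", "cy" (pixels), "R" (3x3) and "t" (3): a world point X has camera coordinates R X + t. Camera axes: x right, y down, z forward; pixel columns grow to the right and rows downward; lengths in m; the calibration is good to about 2 mm. A picture is of the moment at which its call begins.
- robot.close_job(): hands the job in; it is judged then, once.
The state is a dict: "time": time; "joint_positions": joint angles; "qvel": joint speeds; "joint_torque": joint torques, N m; "tool_pos": TCP position; "ee_rot": TCP orientation; "wrist_force": force on the tool from outside, world axes, zero at the start; "wrist_torque": the same for the moment, N m; "width": finger opening in m; "finger_force": force on a finger pad.
Only numpy, scipy, OpenCV 4.12 (cv2) and the standard library are available. Lean on these libraries where they do the work, as an engineer would, in place of code of your own. Each camera call takes 0.05 s, during which the arm holds its last target. There are 200 camera calls.

## Working session

There is one attempt and no reset: what is moved stays moved. The work goes in short steps, Python scripts to look and compute and a shell command to move; the robot and the scene stay as the last step left them, time stands still between calls to the robot, and variables do not carry over. Pictures are saved under pics/ and viewed, at most 10 in all, crops included, and the job is handed in when it is done.

```bash
mkdir -p pics; cat > h.py <<'E'
import numpy as np, cv2
from bench import robot, vision
def pts(s):
    z=s["z_map"]; v,u=np.indices(z.shape)
    c=np.stack([(u-s["cx"])/s["fx"]*z,(v-s["cy"])/s["fy"]*z,z],-1)
    return (c-np.array(s["t"]))@np.array(s["R"])
def save(s,n,crop=None,k=1):
    im=s["color"][:,:,::-1]
    if crop: im=im[crop[1]:crop[3],crop[0]:crop[2]]
    cv2.imwrite("pics/"+n,cv2.resize(im,None,fx=k,fy=k,interpolation=cv2.INTER_CUBIC))
def red(s):
    h=cv2.cvtColor(s["color"],cv2.COLOR_RGB2HSV); return ((h[...,0]<5)|(h[...,0]>174))&(h[...,1]>150)&(h[...,2]>70)
E
python3 - <<'E'
from h import *
a=vision.snapshot("scene");b=vision.snapshot("side")
im=np.vstack([a["color"],b["color"]])[:,:,::-1]
cv2.imwrite("pics/a.png",cv2.resize(im,(400*1,600)))
save(a,"s.png",k=1.5);save(b,"d.png",k=1.5)
for s in (a,b):
    P=pts(s);m=red(s).astype(np.uint8)
    n,l,st,c=cv2.connectedComponentsWithStats(m)
    for i in range(1,n):
        if st[i,4]>30:
            q=P[(l==i)&(s["z_map"]>0)]; print(st[i],c[i].round(),np.median(q,0).round(3),np.percentile(q,2,axis=0).round(3),np.percentile(q,98,axis=0).round(3))
print(robot.get_obs())
E
```

```text
[180 111  30  21 161] [194. 120.] [ 0.518 -0.216  0.274] [ 0.499 -0.277  0.267] [ 0.534 -0.16   0.277]
[104 127  14  10 102] [111. 131.] [ 0.59  -0.487  0.188] [ 0.568 -0.513  0.177] [ 0.603 -0.474  0.191]
[321 170  54  36 361] [346. 187.] [0.552 0.207 0.274] [0.531 0.148 0.268] [0.569 0.264 0.277]
[183 100  24  33 168] [194. 115.] [0.546 0.214 0.275] [0.527 0.151 0.272] [0.565 0.266 0.279]
[305 209  43  52 422] [325. 233.] [ 0.511 -0.215  0.275] [ 0.493 -0.277  0.108] [ 0.623 -0.118  0.279]
[449 318  23  22 387] [460. 329.] [ 0.58  -0.495  0.189] [ 0.565 -0.512  0.   ] [ 0.706 -0.478  0.192]
{'time': 0.1, 'joint_positions': array([ 1.06189834e+00,  8.79170011e-02,  1.37208109e+00, -7.54851366e-06,
        1.68360558e+00, -1.03104221e-01]), 'qvel': array([-0.00154031, -0.00030188, -0.00360924,  0.00042738, -0.00116569,
        0.00222224]), 'joint_torque': array([ 1.80398583e-03, -3.41248906e+01, -3.03302407e+01,  7.18948245e-02,
        3.03803163e-02, -1.24592216e-04]), 'tool_pos': array([0.21688081, 0.50490109, 0.20441278]), 'ee_rot': array([-3.13959154e+00, -1.99515249e-04,  2.73579785e+00]), 'wrist_force': array([-0.13362434,  0.27715818, -0.10246407]), 'wrist_torque': array([-0.01000213,  0.0252708 , -0.02055838]), 'finger_force': 0.0, 'width': 0.09377906715364322}
```

View pics/s.png

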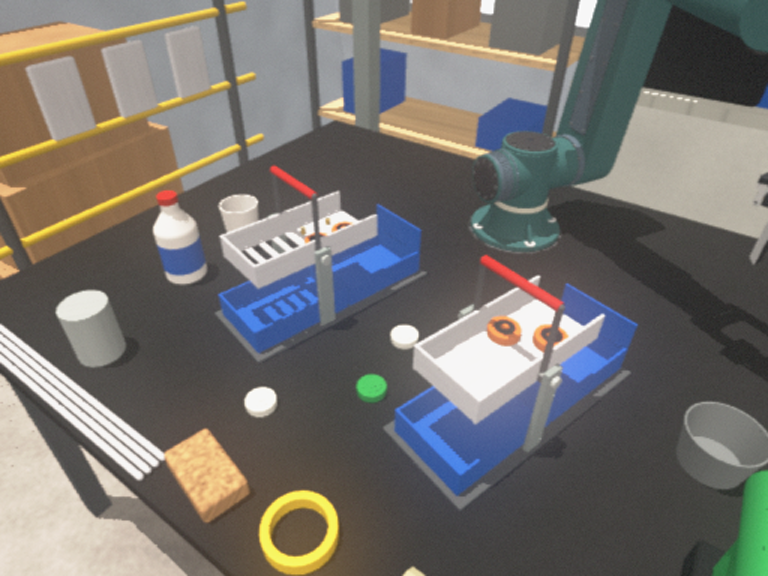

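View pics/d.png

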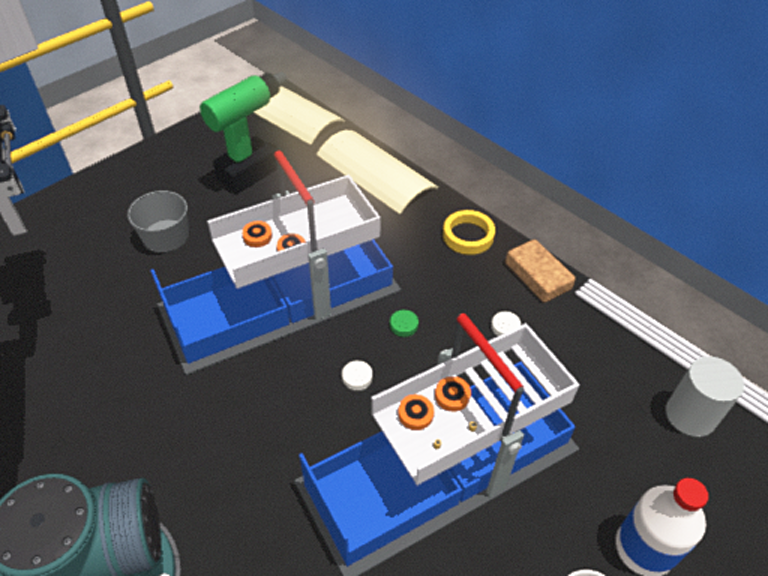

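The slotted tray is the one at scene px (194,120) and side px (325,233), in native pixels. It shows slots, two orange caps and two small bushes. The tray at scene (346,187) and side (194,115) has a plain floor. I'll confirm this in one crop and fit the bar.

```bash
cat >> h.py <<'E'
def bar(s):
    P=pts(s); m=red(s)&(s["z_map"]>0)&(P[...,2]>.225)&(P[...,2]<.285)&(P[...,1]<-.1)&(P[...,1]>-.33)&(P[...,0]>.4)&(P[...,0]<.64)
    q=P[m].astype(np.float32); d=cv2.fitLine(q[:,:2],cv2.DIST_HUBER,0,.01,.01).ravel()
    t=(q[:,:2]-d[2:])@d[:2]; a,b=np.percentile(t,[1,99]); c=d[2:]+d[:2]*(a+b)/2
    e=d[:2]*np.sign(d[1]); return c.round(4),np.degrees(np.arctan2(-e[0],e[1])).round(2),round(float(b-a),3),np.percentile(q[:,2],[5,95]).round(3)
E
python3 - <<'E'
from h import *
for n in ("scene","side"):
    s=vision.snapshot(n); print(bar(s))
    P=pts(s); h=cv2.cvtColor(s["color"],cv2.COLOR_RGB2HSV)
    # blue bins -> axis / centre
    m=(h[...,0]>105)&(h[...,0]<125)&(h[...,1]>150)&(P[...,2]>.045)&(P[...,2]<.12)&(P[...,1]<-.08)&(P[...,1]>-.35)&(P[...,0]>.25)&(P[...,0]<.75)
    r=cv2.minAreaRect(P[m][:,:2].astype(np.float32)); print(r)
    o=(h[...,0]>5)&(h[...,0]<18)&(h[...,1]>170)&(P[...,1]<-.08)&(P[...,1]>-.35)&(P[...,2]>.13)&(P[...,2]<.2)
    k,l,st,c=cv2.connectedComponentsWithStats(o.astype(np.uint8))
    for i in range(1,k):
        if st[i,4]>15: print("cap",c[i].round(),np.median(P[l==i],0).round(3))
    if n=="side": save(s,"c.png",(190,200,400,390),3)
E
```

```text
(array([ 0.5178, -0.2178]), np.float32(-14.15), 0.122, array([0.268, 0.277]))
((0.4667624235153198, -0.20111238956451416), (0.13841573894023895, 0.39138445258140564), 74.34365844726562)
(array([ 0.5103, -0.2176]), np.float32(-15.32), 0.125, array([0.27 , 0.278]))
((0.4632505774497986, -0.21113894879817963), (0.15026886761188507, 0.391183078289032), 75.13832092285156)
cap [301. 263.] [ 0.488 -0.191  0.158]
cap [302. 260.] [ 0.496 -0.186  0.159]
cap [277. 275.] [ 0.429 -0.177  0.158]
cap [277. 272.] [ 0.438 -0.171  0.159]
```

View pics/c.png

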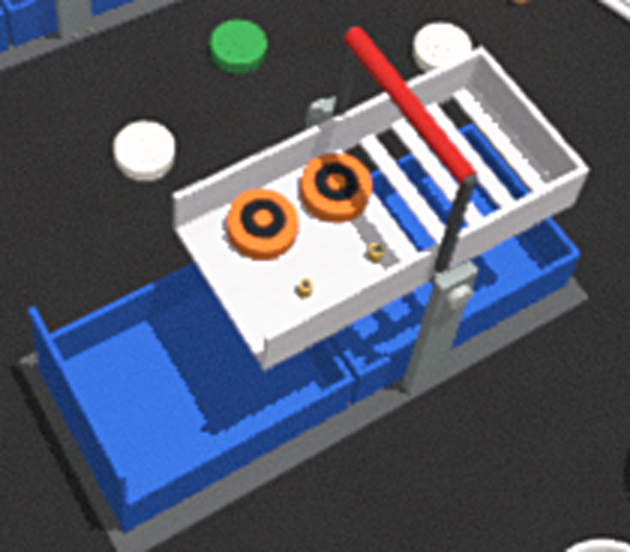

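The crop confirms it: this tray has slots at its far end, with caps at crop px (262,222) and (336,186) and bushes at (304,288) and (375,252). Yaw is about -14.8° and the bar is at about (0.514, -0.218, 0.27). Next I'll work out the transit rows.

```bash
python3 - <<'E'
import numpy as np
p=np.array([.217,.505]);g=np.array([.514,-.2178]);y=2.7358;n=16;f=np.radians(75.2);dy=(f-y)/n
d=(g-p)/n;print(np.degrees(dy))
for i in range(n):
    X=np.array([np.cos(y),np.sin(y)]);Y=np.array([np.sin(y),-np.cos(y)]);print("[0,[%.3f,%.3f,0],[0,0,5.1]],"%(d@X,d@Y),end="" if i%8-7 else "\n");y+=dy
E
python3 -m crank '[[0,[0,0,-0.05],[0,0,0]],[0,[0,0,-0.05],[0,0,0]],[0,[0,0,-0.05],[0,0,0]]]'
```

```text
-5.096862099493163
[0,[-0.035,-0.034,0],[0,0,5.1]],[0,[-0.038,-0.031,0],[0,0,5.1]],[0,[-0.040,-0.027,0],[0,0,5.1]],[0,[-0.043,-0.024,0],[0,0,5.1]],[0,[-0.045,-0.020,0],[0,0,5.1]],[0,[-0.046,-0.016,0],[0,0,5.1]],[0,[-0.047,-0.012,0],[0,0,5.1]],[0,[-0.048,-0.007,0],[0,0,5.1]],
[0,[-0.049,-0.003,0],[0,0,5.1]],[0,[-0.049,0.001,0],[0,0,5.1]],[0,[-0.049,0.006,0],[0,0,5.1]],[0,[-0.048,0.010,0],[0,0,5.1]],[0,[-0.047,0.014,0],[0,0,5.1]],[0,[-0.045,0.018,0],[0,0,5.1]],[0,[-0.044,0.022,0],[0,0,5.1]],[0,[-0.041,0.026,0],[0,0,5.1]],
time: 0.5
tool_pos: [0.2168, 0.5047, 0.3563]
ee_rot: [-3.14, -0.0, 2.736]
wrist_force: [1.2, 1.2, 1.3]
width: 0.094
finger_force: 0.0
```

```bash
python3 -m crank '[[0,[-0.035,-0.034,0],[0,0,5.1]],[0,[-0.038,-0.031,0],[0,0,5.1]],[0,[-0.040,-0.027,0],[0,0,5.1]],[0,[-0.043,-0.024,0],[0,0,5.1]],[0,[-0.045,-0.020,0],[0,0,5.1]],[0,[-0.046,-0.016,0],[0,0,5.1]],[0,[-0.047,-0.012,0],[0,0,5.1]],[0,[-0.048,-0.007,0],[0,0,5.1]]]'
python3 -m crank '[[0,[-0.049,-0.003,0],[0,0,5.1]],[0,[-0.049,0.001,0],[0,0,5.1]],[0,[-0.049,0.006,0],[0,0,5.1]],[0,[-0.048,0.010,0],[0,0,5.1]],[0,[-0.047,0.014,0],[0,0,5.1]],[0,[-0.045,0.018,0],[0,0,5.1]],[0,[-0.044,0.022,0],[0,0,5.1]],[0,[-0.041,0.026,0],[0,0,5.1]]]'
```

```text
time: 1.3
tool_pos: [0.3657, 0.1425, 0.3556]
ee_rot: [3.141, 0.0, 2.02]
wrist_force: [0.9, 0.7, -0.0]
width: 0.094
finger_force: 0.0
time: 2.1
tool_pos: [0.5146, -0.2201, 0.3552]
ee_rot: [-3.142, -0.0, 1.307]
wrist_force: [0.4, 0.3, -0.2]
width: 0.0939
finger_force: 0.0
```

```bash
python3 - <<'E'
from h import *
s=vision.snapshot("wrist"); print(bar(s)); save(s,"w.png",k=1)
o=robot.get_obs(); print(o["tool_pos"],o["ee_rot"])
E
```

```text
(array([ 0.5139, -0.2181]), np.float32(-14.55), 0.124, array([0.274, 0.278]))
[ 0.51645866 -0.22680728  0.35119016] [-3.13867018  0.00315576  1.29817407]
```

View pics/w.png

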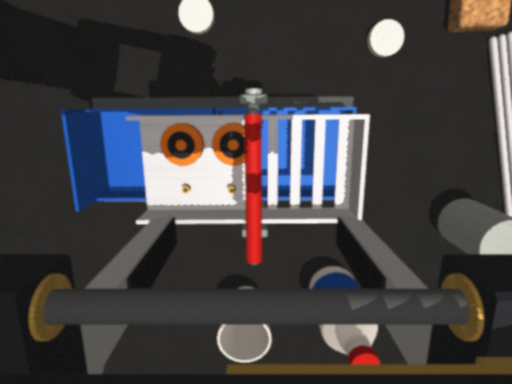

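The wrist view shows the red bar at px (254,190), midway between the fingers. Both bushes, at (186,188) and (231,188), have their own lane below the caps. I'll descend now.

```bash
python3 -m crank '[[0,[0,0,0],[0,0,0]],[0,[0,0,0.035],[0,0,0]],[0,[0,0,0.04],[0,0,0]],[0,[0,0,0.03],[0,0,0]],[0,[0,0,0],[0,0,0]],[0,[0,0,0],[0,0,0]]]'
```

```text
time: 2.75
tool_pos: [0.5142, -0.217, 0.2515]
ee_rot: [3.141, -0.0, 1.313]
wrist_force: [-0.1, -0.9, 0.4]
width: 0.0944
finger_force: 0.0
```

```bash
python3 -m crank '[[1,[0,0,0],[0,0,0]],[1,[0,0,0],[0,0,0]],[1,[0,0,0],[0,0,0]],[1,[0,0,0],[0,0,0]],[1,[0,0,0],[0,0,0]],[1,[0,0,0],[0,0,0]],[1,[0,0,0],[0,0,0]],[1,[0,0,0],[0,0,0]]]'
```

```text
time: 3.55
tool_pos: [0.5143, -0.218, 0.2503]
ee_rot: [-3.141, -0.0, 1.312]
wrist_force: [-0.3, 0.4, 0.6]
width: 0.0335
finger_force: 0.0
```

```bash
python3 -m crank '[[1,[0,0,0],[0,0,0]],[1,[0,0,0],[0,0,0]],[1,[0,0,0],[0,0,0]],[1,[0,0,0],[0,0,0]],[1,[0,0,0],[0,0,0]]]'
```

```text
time: 4.05
tool_pos: [0.5137, -0.2178, 0.2504]
ee_rot: [-3.14, -0.0, 1.312]
wrist_force: [-3.3, 1.8, 1.5]
width: 0.0132
finger_force: 30.0
```

```bash
python3 -m crank '[[1,[0,0.005,0.0001],[0,0,0]],[1,[0,0.005,0.0003],[0,0,0]],[1,[0,0.005,0.0006],[0,0,0]],[1,[0,0.005,0.0008],[0,0,0]],[1,[0,0.002,0.0004],[0,0,0]],[1,[0,0.002,0.0004],[0,0,0]],[1,[0,0.002,0.0004],[0,0,0]],[1,[0,0.002,0.0005],[0,0,0]]]'
python3 -m crank '[[1,[0,0.002,0.0005],[0,0,0]],[1,[0,0.001,0.0003],[0,0,0]],[1,[0,0.001,0.0003],[0,0,0]],[1,[0,0.001,0.0003],[0,0,0]],[1,[0,0.001,0.0003],[0,0,0]],[1,[0,0.001,0.0003],[0,0,0]],[1,[0,0,0],[0,0,0]],[1,[0,0,0],[0,0,0]]]'
python3 - <<'E'
from h import *
s=vision.snapshot("side"); save(s,"t1.png",(190,200,400,390),3)
E
```

```text
time: 4.85
tool_pos: [0.5415, -0.2253, 0.2469]
ee_rot: [-3.142, 0.0, 1.311]
wrist_force: [-4.6, -0.4, 2.0]
width: 0.0132
finger_force: 30.0
time: 5.65
tool_pos: [0.5487, -0.2272, 0.2449]
ee_rot: [3.14, 0.0, 1.312]
wrist_force: [-2.0, -1.0, -0.1]
width: 0.0131
finger_force: 30.0
```

View pics/t1.png

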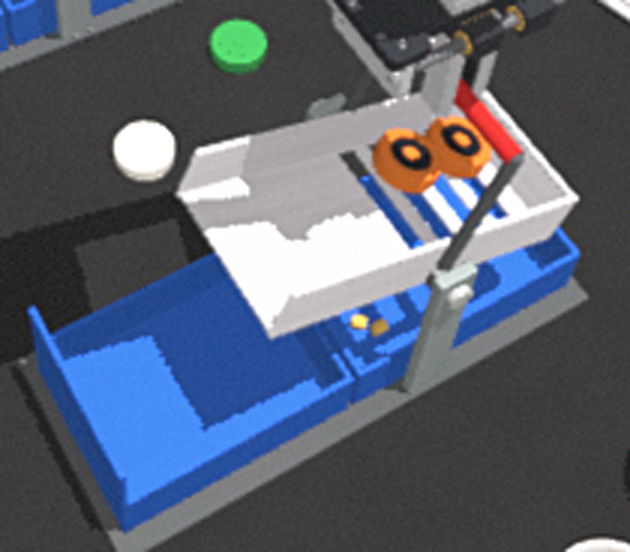

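Both bushes have dropped into the bush bin, at crop px (360,321) and (378,327). Both caps are still on the tray at (408,158) and (460,140). I'll check positions in stand coordinates.

```bash
cat >> h.py <<'E'
def blobs(n):
    s=vision.snapshot(n); P=pts(s); h=cv2.cvtColor(s["color"],cv2.COLOR_RGB2HSV); a=np.radians(-14.8)
    d=P-np.array([.514,-.218,0]); S=np.stack([d[...,0]*np.cos(a)+d[...,1]*np.sin(a),-d[...,0]*np.sin(a)+d[...,1]*np.cos(a),d[...,2]],-1)
    near=(abs(S[...,0])<.22)&(abs(S[...,1])<.09)&(s["z_map"]>0)&(S[...,2]>0.004)
    for nm,m in (("orange",(h[...,0]>4)&(h[...,0]<15)&(h[...,1]>190)),("brass",(h[...,0]>14)&(h[...,0]<30)&(h[...,1]>90))):
        k,l,st,c=cv2.connectedComponentsWithStats((m&near).astype(np.uint8))
        for i in range(1,k):
            if st[i,4]>4: q=S[l==i]; print(n,nm,c[i].round(),st[i,4],"stand",np.median(q,0).round(3),"lo",q.min(0).round(3),"hi",q.max(0).round(3))
    return s
E
python3 - <<'E'
from h import *
blobs("side");blobs("scene")
E
```

```text
side orange [331. 254.] 309 stand [0.048 0.015 0.14 ] lo [ 0.013 -0.     0.118] hi [0.087 0.047 0.155]
side orange [349. 244.] 13 stand [0.105 0.025 0.124] lo [ 0.029 -0.047  0.118] hi [0.109 0.039 0.264]
side brass [362. 206.] 25 stand [ 0.044 -0.028  0.358] lo [ 0.042 -0.032  0.347] hi [ 0.045 -0.016  0.364]
side brass [344. 213.] 25 stand [ 0.006 -0.027  0.359] lo [ 0.004 -0.032  0.349] hi [ 0.008 -0.016  0.364]
side brass [342. 240.] 12 stand [0.097 0.043 0.125] lo [0.088 0.036 0.123] hi [0.104 0.047 0.13 ]
side brass [322. 244.] 16 stand [0.042 0.045 0.144] lo [0.034 0.042 0.138] hi [0.053 0.049 0.147]
side brass [344. 246.] 8 stand [0.089 0.026 0.129] lo [0.087 0.021 0.128] hi [0.091 0.029 0.132]
side brass [350. 251.] 22 stand [0.094 0.008 0.127] lo [0.084 0.002 0.122] hi [0.105 0.019 0.131]
side brass [326. 250.] 10 stand [0.04  0.027 0.146] lo [0.037 0.024 0.144] hi [0.044 0.031 0.148]
side brass [309. 307.] 15 stand [-0.019 -0.02   0.02 ] lo [-0.024 -0.025  0.015] hi [-0.014 -0.016  0.024]
side brass [316. 309.] 18 stand [-0.009 -0.031  0.02 ] lo [-0.013 -0.035  0.016] hi [-0.004 -0.026  0.024]
scene brass [182.  89.] 74 stand [0.039 0.019 0.37 ] lo [-0.006  0.004  0.36 ] hi [0.066 0.024 0.374]
scene brass [161.  87.] 16 stand [ 0.07  -0.014  0.373] lo [ 0.059 -0.017  0.372] hi [ 0.083 -0.012  0.375]
scene brass [172.  98.] 6 stand [0.067 0.028 0.36 ] lo [0.066 0.02  0.358] hi [0.067 0.031 0.362]
scene brass [169. 186.] 7 stand [0.106 0.016 0.122] lo [0.098 0.008 0.121] hi [0.108 0.024 0.124]
scene brass [204. 193.] 9 stand [-0.015 -0.015  0.021] lo [-0.02  -0.019  0.015] hi [-0.013 -0.01   0.022]
```

The bushes are at stand x of about -0.01 to -0.02 and z of 0.02. That is inside the bush bin, which spans roughly -0.047 to 0.145. Next I'll tilt the other way.

```bash
python3 -m crank '[[1,[0,-0.005,-0.0015],[0,0,0]],[1,[0,-0.005,-0.0012],[0,0,0]],[1,[0,-0.005,-0.001],[0,0,0]],[1,[0,-0.005,-0.0008],[0,0,0]],[1,[0,-0.005,-0.0005],[0,0,0]],[1,[0,-0.005,-0.0003],[0,0,0]],[1,[0,-0.005,-0.0001],[0,0,0]],[1,[0,0,0],[0,0,0]]]'
python3 -m crank '[[1,[0,-0.005,0.0001],[0,0,0]],[1,[0,-0.005,0.0003],[0,0,0]],[1,[0,-0.005,0.0006],[0,0,0]],[1,[0,-0.005,0.0008],[0,0,0]],[1,[0,-0.002,0.0004],[0,0,0]],[1,[0,-0.002,0.0004],[0,0,0]],[1,[0,-0.002,0.0004],[0,0,0]],[1,[0,-0.002,0.0005],[0,0,0]]]'
python3 -m crank '[[1,[0,-0.002,0.0005],[0,0,0]],[1,[0,-0.001,0.0003],[0,0,0]],[1,[0,-0.001,0.0003],[0,0,0]],[1,[0,-0.001,0.0003],[0,0,0]],[1,[0,-0.001,0.0003],[0,0,0]],[1,[0,-0.001,0.0003],[0,0,0]],[1,[0,0,0],[0,0,0]],[1,[0,0,0],[0,0,0]]]'
python3 -m crank '[[1,[0,0,0],[0,0,0]],[1,[0,0,0],[0,0,0]],[1,[0,0,0],[0,0,0]]]'
python3 - <<'E'
from h import *
save(blobs("side"),"t2.png",(190,200,400,390),3)
E
```

```text
time: 6.6
tool_pos: [0.5152, -0.2182, 0.2525]
ee_rot: [3.136, 0.001, 1.312]
wrist_force: [3.1, -1.0, 3.6]
width: 0.0131
finger_force: 30.0
time: 7.4
tool_pos: [0.4873, -0.2109, 0.2477]
ee_rot: [3.14, 0.0, 1.312]
wrist_force: [2.3, -1.8, 5.8]
width: 0.0129
finger_force: 30.0
time: 8.2
tool_pos: [0.48, -0.2089, 0.2452]
ee_rot: [-3.141, -0.0, 1.311]
wrist_force: [1.0, -1.0, 5.5]
width: 0.0128
finger_force: 30.0
time: 8.5
tool_pos: [0.4798, -0.2089, 0.2451]
ee_rot: [-3.14, -0.0, 1.311]
wrist_force: [1.8, -1.4, 6.0]
width: 0.013
finger_force: 30.0
side orange [246. 304.] 165 stand [-0.157  0.02   0.099] lo [-0.185 -0.     0.081] hi [-0.144  0.049  0.109]
side orange [242. 305.] 19 stand [-0.169  0.025  0.095] lo [-0.173  0.02   0.09 ] hi [-0.165  0.03   0.099]
side orange [233. 322.] 147 stand [-0.193  0.019  0.054] lo [-0.208  0.     0.018] hi [-0.178  0.046  0.085]
side orange [229. 323.] 9 stand [-0.201  0.025  0.041] lo [-0.203  0.021  0.038] hi [-0.199  0.03   0.045]
side brass [328. 221.] 23 stand [-0.027 -0.026  0.358] lo [-0.029 -0.033  0.35 ] hi [-0.026 -0.015  0.364]
side brass [315. 221.] 7 stand [-0.054 -0.02   0.368] lo [-0.058 -0.024  0.365] hi [-0.047 -0.019  0.377]
side brass [310. 230.] 25 stand [-0.065 -0.027  0.359] lo [-0.067 -0.031  0.351] hi [-0.064 -0.019  0.365]
side brass [316. 308.] 20 stand [-0.009 -0.031  0.02 ] lo [-0.013 -0.034  0.014] hi [-0.003 -0.026  0.026]
side brass [242. 313.] 30 stand [-0.178  0.008  0.087] lo [-0.186  0.004  0.077] hi [-0.16   0.033  0.099]
side brass [236. 322.] 21 stand [-0.19   0.011  0.058] lo [-0.193  0.007  0.053] hi [-0.183  0.022  0.063]
```

View pics/t2.png

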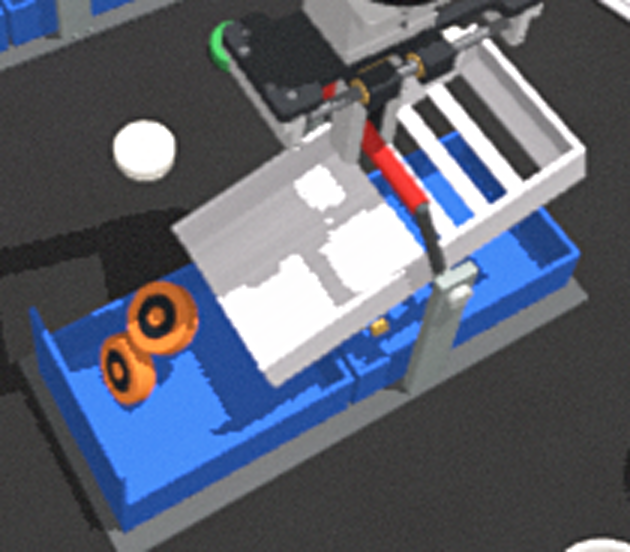

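The caps are leaving the tray's open end but lean on each other. One is at crop px (162,316), still touching the tray lip. The other is at (127,370), standing on edge in the bin. I'll tilt further so the lip pulls back and steepens.

```bash
python3 -m crank '[[1,[0,-0.002,0.0006],[0,0,0]],[1,[0,-0.002,0.0007],[0,0,0]],[1,[0,-0.002,0.0007],[0,0,0]],[1,[0,-0.002,0.0008],[0,0,0]],[1,[0,-0.002,0.0009],[0,0,0]],[1,[0,-0.002,0.0009],[0,0,0]],[1,[0,-0.002,0.0009],[0,0,0]],[1,[0,0,0],[0,0,0]]]'
python3 -m crank '[[1,[0,0,0],[0,0,0]],[1,[0,0,0],[0,0,0]],[1,[0,0,0],[0,0,0]]]'
python3 - <<'E'
from h import *
save(blobs("side"),"t3.png",(190,200,400,390),3)
E
```

```text
time: 9.35
tool_pos: [0.4664, -0.2053, 0.2389]
ee_rot: [-3.14, -0.0, 1.311]
wrist_force: [1.4, -1.4, 3.4]
width: 0.013
finger_force: 30.0
time: 9.65
tool_pos: [0.4664, -0.2053, 0.2389]
ee_rot: [-3.14, -0.0, 1.311]
wrist_force: [-0.3, -0.7, 3.2]
width: 0.0131
finger_force: 30.0
side orange [228. 326.] 155 stand [-0.206  0.012  0.047] lo [-0.22  -0.001  0.028] hi [-0.182  0.045  0.06 ]
side orange [232. 322.] 10 stand [-0.193  0.024  0.041] lo [-0.195  0.021  0.038] hi [-0.19   0.03   0.045]
side brass [321. 226.] 23 stand [-0.041 -0.027  0.353] lo [-0.042 -0.033  0.342] hi [-0.04  -0.015  0.359]
side brass [303. 235.] 26 stand [-0.079 -0.027  0.354] lo [-0.081 -0.033  0.344] hi [-0.078 -0.015  0.36 ]
side brass [316. 309.] 19 stand [-0.008 -0.032  0.019] lo [-0.013 -0.034  0.012] hi [-0.003 -0.026  0.022]
side brass [228. 326.] 16 stand [-0.209  0.015  0.056] lo [-0.211  0.007  0.052] hi [-0.205  0.024  0.06 ]
```

View pics/t3.png

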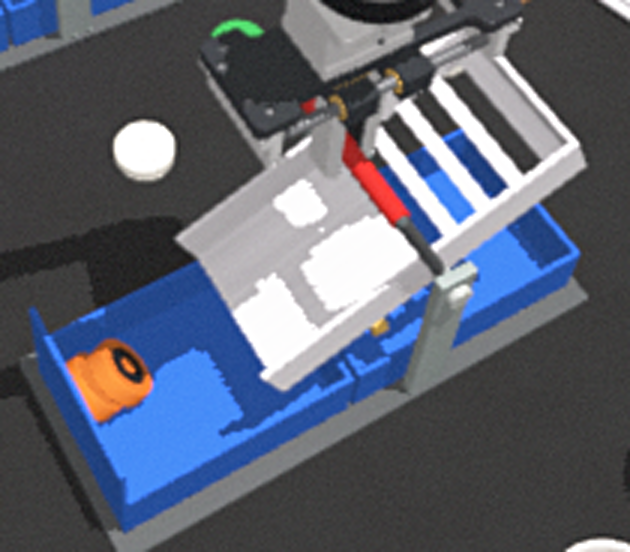

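Both caps are now in the cap bin at crop px (90,380) and (122,370), leaning against the raised outer wall, and the tray is empty. I'll level it.

```bash
python3 -m crank '[[1,[0,0.005,-0.0022],[0,0,0]],[1,[0,0.005,-0.002],[0,0,0]],[1,[0,0.005,-0.0017],[0,0,0]],[1,[0,0.005,-0.0014],[0,0,0]],[1,[0,0.005,-0.0012],[0,0,0]],[1,[0,0.005,-0.0009],[0,0,0]],[1,[0,0.005,-0.0007],[0,0,0]],[1,[0,0.005,-0.0005],[0,0,0]]]'
python3 -m crank '[[1,[0,0.005,-0.0003],[0,0,0]],[1,[0,0.004,-0.0001],[0,0,0]],[1,[0,0,0],[0,0,0]],[1,[0,0,0],[0,0,0]],[1,[0,0,0],[0,0,0]]]'
python3 - <<'E'
from h import *
s=blobs("side"); P=pts(s)
a=np.radians(-14.8);d=P-np.array([.514,-.218,0]);x=d[...,0]*np.cos(a)+d[...,1]*np.sin(a);y=-d[...,0]*np.sin(a)+d[...,1]*np.cos(a)
h=cv2.cvtColor(s["color"],cv2.COLOR_RGB2HSV)
m=(h[...,1]<50)&(x>-.13)&(x<-.005)&(abs(y)<.05)&(P[...,2]>.1)&(P[...,2]<.18)
print(m.sum(),np.degrees(np.arctan(-np.polyfit(x[m],P[...,2][m],1)[0])),P[...,2][m].mean())
E
```

```text
time: 10.5
tool_pos: [0.5049, -0.2153, 0.2492]
ee_rot: [-3.138, -0.001, 1.311]
wrist_force: [-4.8, 1.0, 1.6]
width: 0.0133
finger_force: 30.0
time: 11.0
tool_pos: [0.5152, -0.2181, 0.25]
ee_rot: [3.14, -0.0, 1.312]
wrist_force: [0.1, -0.3, -1.6]
width: 0.0131
finger_force: 30.0
side orange [228. 325.] 167 stand [-0.206  0.014  0.046] lo [-0.22  -0.     0.029] hi [-0.182  0.045  0.059]
side orange [233. 322.] 9 stand [-0.192  0.023  0.041] lo [-0.195  0.02   0.039] hi [-0.19   0.028  0.045]
side brass [346. 211.] 23 stand [ 0.009 -0.027  0.364] lo [ 0.008 -0.032  0.356] hi [ 0.01  -0.016  0.369]
side brass [328. 219.] 27 stand [-0.029 -0.027  0.364] lo [-0.03  -0.033  0.354] hi [-0.028 -0.015  0.37 ]
side brass [309. 307.] 10 stand [-0.02  -0.02   0.019] lo [-0.025 -0.024  0.016] hi [-0.016 -0.018  0.022]
side brass [316. 309.] 19 stand [-0.009 -0.031  0.019] lo [-0.014 -0.035  0.015] hi [-0.002 -0.027  0.023]
side brass [227. 326.] 13 stand [-0.209  0.015  0.056] lo [-0.213  0.01   0.051] hi [-0.206  0.022  0.058]
2365 1.1841092116376335 0.1440095361097936
```

```bash
python3 -m crank '[[1,[0,-0.0018,0],[0,0,0]],[1,[0,0,0],[0,0,0]],[1,[0,0,0],[0,0,0]],[1,[0,0,0],[0,0,0]]]'
python3 -m crank '[[0,[0,0,0],[0,0,0]],[0,[0,0,0],[0,0,0]],[0,[0,0,0],[0,0,0]],[0,[0,0,0],[0,0,0]],[0,[0,0,0],[0,0,0]],[0,[0,0,0],[0,0,0]],[0,[0,0,0],[0,0,0]],[0,[0,0,0],[0,0,0]]]'
python3 -m crank '[[0,[0,0,0],[0,0,0]],[0,[0,0,-0.03],[0,0,0]],[0,[0,0,-0.05],[0,0,0]],[0,[0,0,-0.04],[0,0,0]],[0,[0,0,0],[0,0,0]],[0,[0,0,0],[0,0,0]]]'
python3 - <<'E'
from h import *
print(bar(vision.snapshot("wrist")))
s=blobs("side"); print(bar(s)); P=pts(s)
a=np.radians(-14.8);d=P-np.array([.514,-.218,0]);x=d[...,0]*np.cos(a)+d[...,1]*np.sin(a);y=-d[...,0]*np.sin(a)+d[...,1]*np.cos(a)
h=cv2.cvtColor(s["color"],cv2.COLOR_RGB2HSV)
m=(h[...,1]<50)&(x>-.13)&(x<-.005)&(abs(y)<.045)&(P[...,2]>.13)&(P[...,2]<.155)
print(m.sum(),np.degrees(np.arctan(-np.polyfit(x[m],P[...,2][m],1)[0])),P[...,2][m].mean())
save(s,"t4.png",k=1.5)
E
```

```text
time: 11.45
tool_pos: [0.5131, -0.2175, 0.25]
ee_rot: [3.141, -0.0, 1.312]
wrist_force: [3.3, -0.1, -4.7]
width: 0.0128
finger_force: 30.0
time: 12.25
tool_pos: [0.5126, -0.2175, 0.2503]
ee_rot: [-3.141, -0.0, 1.312]
wrist_force: [0.2, -0.6, 0.1]
width: 0.0735
finger_force: 0.0
time: 12.85
tool_pos: [0.513, -0.2178, 0.3716]
ee_rot: [3.139, 0.001, 1.312]
wrist_force: [0.2, -0.3, -0.4]
width: 0.0942
finger_force: 0.0
(array([ 0.5141, -0.2181]), np.float32(-14.91), 0.124, array([0.274, 0.278]))
side orange [228. 326.] 167 stand [-0.207  0.015  0.047] lo [-0.22  -0.     0.029] hi [-0.182  0.047  0.059]
side orange [232. 321.] 9 stand [-0.193  0.025  0.043] lo [-0.195  0.02   0.035] hi [-0.19   0.03   0.047]
side brass [304. 144.] 11 stand [-0.062  0.025  0.509] lo [-0.065  0.021  0.508] hi [-0.057  0.03   0.51 ]
side brass [313. 143.] 7 stand [-0.047  0.021  0.509] lo [-0.054  0.02   0.508] hi [-0.042  0.022  0.511]
side brass [379. 154.] 34 stand [ 0.047 -0.027  0.484] lo [ 0.045 -0.033  0.473] hi [ 0.048 -0.017  0.489]
side brass [309. 307.] 10 stand [-0.021 -0.021  0.021] lo [-0.063 -0.061  0.016] hi [-0.016 -0.019  0.14 ]
side brass [316. 309.] 19 stand [-0.009 -0.031  0.02 ] lo [-0.013 -0.034  0.014] hi [-0.002 -0.027  0.023]
side brass [228. 326.] 10 stand [-0.209  0.015  0.055] lo [-0.21   0.012  0.052] hi [-0.206  0.021  0.061]
(array([ 0.5095, -0.2192]), np.float32(-14.86), 0.122, array([0.27 , 0.278]))
2247 0.1346274999332459 0.14266369447954208
```

View pics/t4.png

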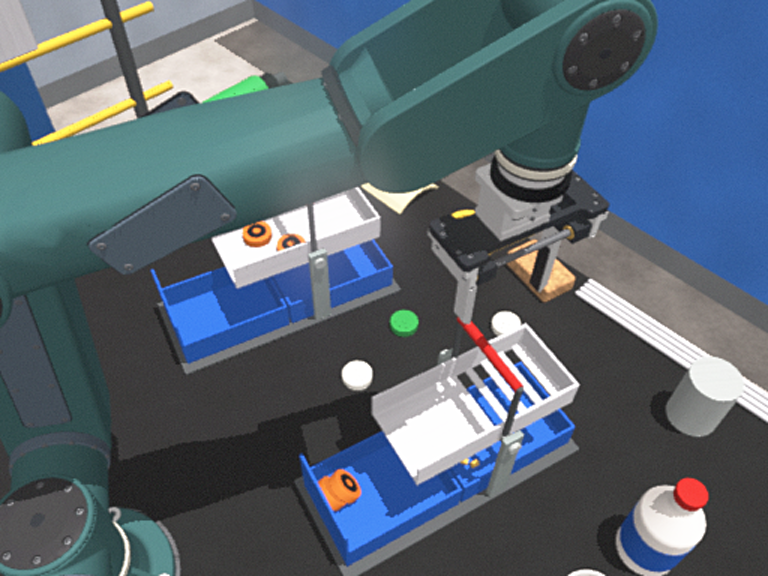

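The tray is level (floor fit 0.1°, bar back at its start position) and released. Both caps are in the cap bin at px (340,488), both bushes are in the bush bin at (470,462), and the plain tray is untouched. I'm handing it in.

```bash
python3 -c "
from bench import robot; print(robot.close_job())"
```

```text
the job is handed in; nothing more can be done
None
```

The job is handed in at about 13 s: both bushes went into the bush bin first, then both caps into the cap bin, where they rest leaning against its raised outer wall; the slotted tray is level and released, and the plain tray was not touched.

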